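# Take the glue brush from its covered keeper and hold it ready over the open box

## Task

Swing the cover of the brush keeper back past upright until it rests on its stop, draw the flat glue brush out of its pocket along the slope it stands at, and turn it level, broad side up, with its bristles over the middle of the box that stands open side up. Finish while still holding the brush there, still, about one to two hand's breadths above the box and touching nothing but the fingers; the cover stays back, the bone folder stays in its pocket and the two boxes by the keeper stay where they are.

Things in the scene. Friction and masses are not known exactly. Their poses are not given: they have to be found in the camera images.
- keeper: Brush keeper: plain grey sheet-metal box, 120 mm deep (x), 210 mm wide (y), rim 110 mm high, screwed down by a 24 mm flange at each side; origin = centre of its underside, z up, front to its own -x, roughly towards the robot. Under its hinged cover are two pockets, the brush's at y = -65 mm, the bone folder's at y = +65 mm; the handles lean out over the front rim.
- brush_pocket (a point): Foot of the brush's pocket (keeper frame 25, -65, 8 mm); axes as the keeper's. The pocket leans 35 degrees from upright towards the front: up-slope = [-0.574, 0, 0.819] in these axes. Its closed part reaches 67 mm up the slope and is 45 mm wide and 19 mm deep; above it the handle lies on an open sloping rest that ends at the front rim. Pull straight up the slope 80 mm or more to be free.
- cover (a joint): Angle of the keeper's cover, rad: 0 = shut, grows as its front edge rises and swings back, 1.57 = upright, stop at 1.83. Free hinge: the 180 g cover (212 mm wide, 127 mm from hinge to front edge) falls shut if let go well before upright and back onto its stop if let go past upright. Slots in its front edge let the handles out; the brush's ferrule is too broad for its slot.
- cover_bar (a point): Middle of the cover's handle: round steel bar, 10 mm thick, 58 mm free between two posts, along the keeper's y. With the cover shut it is 98 mm in front of the hinge axis and 38 mm above it, and as far above the sheet. It moves with the cover.
- cover_hinge (a point): Point on the cover's hinge axis at the middle of the keeper's rear rim, 113 mm above the board; axes as the keeper's, the hinge axis is y. Does not move with the cover.
- brush: Flat glue brush, 228 x 39 x 13 mm, about 50 g, standing bristles down in its pocket. Origin = middle of its length, on the broad face that lies on the rest; y runs from bristles (-114 mm) to handle end (+114), x across, z out of the other broad face (straight up once the brush is level, broad side up). Balances near y = -22 mm. Handle tapers from 36 mm broad at y = -51 to 14 mm at its end.
- brush_bristles (a point): Middle of the bristle tuft: 15 mm from the bristle end, mid-thickness (brush frame 0, -99, 6.5 mm); axes as the brush's.
- brush_grip (a point): Place to take the wooden handle, above the front rim: 147 mm from the bristles point, mid-thickness (brush frame 0, 48, 6.5 mm), at the start about 145 mm above the board; here the handle is 22 mm broad (along the keeper's y) and 13 mm thick; axes as the brush's.
- folder: Bone folder, 154 x 24 x 8 mm, in the keeper's other pocket, about 25 mm of it above the rim; origin at the middle of its length. It stays there.
- box_open: Grey board box base, 90 x 93 mm, 38 mm high, 2 mm walls, loose, standing open side up with its white lining showing; origin = centre of its underside. Which of the two places it has varies.
- box_inverted: The same kind of box lying upside down (plain grey bottom up), 38 mm high, loose; origin = centre of the face that is now on top.

How it is judged:
By the outcome, as a careful person would: the job done as asked, in the order asked, and still so for the second after the job is handed in, while the arm keeps its last pose, push and grip.
It also fails if it takes over 56 s, if anything falls off the work surface, if the arm or the gripper's body presses on something with over 40 N, if the wrist force passes 120 N, or if a joint passes its speed limit or range.

## Robot

A 6-joint arm with a two-finger parallel gripper is mounted at the origin on the work surface; the furniture and walls round the work are solid. World frame = base frame: x ahead of the robot, y to its left, z up, the work surface at z = 0. Lengths are in m, angles in degrees, forces in N, time in s.
With the tool pointing down it reaches from about 0.325 to 0.85 m from the base axis. Payload 15.5 kg.
Tool frame: the origin (TCP) lies at the very end of the fingers, on their centre line; the grasp point (between the pads) lies arm.grip_depth behind it (arm.grip_depth is the distance from the TCP to the grasp point, in m); z points along the fingers, y is the line along which they close (so a half turn about z gives the same grasp; the last joint's range is limited). The gripper opens to 91 mm and grips with 3 to 60 N. Pads are 32 mm wide; open, the fingers measure 118 mm over their backs; the gripper's body (76 mm by 178 mm) begins 60 mm behind the grasp point.
Start: joints at [62.481, 28.281, 77.091, -0, 74.628, -5.472], TCP at [0.235, 0.579, 0.214] pointing down, gripper open.
Joint ranges: [-166.48, 166.48], [-47.26, 123.95], [12.59, 153.08], [-70.14, 250.14], [6.76, 159.57], [-176.63, 176.63]. Speed limits (degrees/s): [108.29, 108.29, 147.25, 172.46, 172.46, 172.46].

## Interface

Orientations are given as a 3x3 rotation matrix whose columns are the frame's x, y, z axes.
In Python, from rig import arm, viewer gives the robot as it stands (arm), with the cameras (viewer). Calls block until the motion is done:
- arm.move_to(position, orientation): joint-space move of the TCP to a pose.
- arm.move_l(position, orientation=None, feed=0.15): straight line of the TCP; orientation=None keeps the orientation; feed is the mean speed in m/s.
- arm.move_joints(angles): joint-space move.
- arm.grip(opening): finger opening in m; the grip force is fixed at half the most; returns when the fingers have stopped.
- arm.sleep(seconds).
- arm.solve_ik(position, orientation): joint angles nearest the present ones, or None.
- viewer.snapshot(name): name is "scene" or "top" or "wrist"; returns the picture (480x640x3 uint8, red, green, blue); there is no depth.
- viewer.get_calibration(name): a dict with "intrinsics" (3x3 intrinsics, pixels), "k1" (the pictures are not rectified: a ray, as slopes to the right and down, at radius r is drawn at 1 + k1 r^2 times it, then the intrinsics apply), "cam_to_world" (4x4, takes a point from camera to world coordinates). Camera axes: x right, y down, z forward; pixel columns grow to the right and rows downward; lengths in m; the calibration is good to about 2 mm. A picture is of the moment at which its call begins: read the wrist's pose just before it. get_calibration takes no time and is no camera call; for the wrist camera it gives the pose at the moment of the call.
A pose or a line that the arm cannot do raises arm.Unreachable and nothing moves.
- arm.sign_off(): hands the job in; it is judged then, once.
Readings, each from a call of its own:
- arm.current_t(): time.
- arm.current_joint_positions(): joint angles.
- arm.current_dq(): joint speeds.
- arm.current_tau(): joint torques, N m.
- arm.current_ee_pos(): TCP position.
- arm.current_tool_rot(): TCP orientation.
- arm.current_force(): force on the tool from outside, world axes, zero at the start.
- arm.current_torque(): the same for the moment, N m.
- arm.current_width(): finger opening in m.
- arm.current_grasp_force(): force on a finger pad.
Only numpy, scipy, OpenCV 4.12 (cv2) and the standard library are available. Lean on these libraries where they do the work, as an engineer would, in place of code of your own. Each camera call takes 0.05 s, during which the arm holds its last target. There are 200 camera calls.

## Working session

There is one attempt and no reset: what is moved stays moved. The work goes in short steps, each a Python script; the robot and the scene stay as the last script left them, time stands still between calls to the robot, and variables do not carry over. Pictures are saved under pics/ and viewed, at most 10 in all, crops included, and the job is handed in when it is done.

```bash
mkdir -p pics; ls; python3 - <<'E'
from rig import arm, viewer
import cv2, numpy as np
for n in ["scene","top"]:
    cv2.imwrite(f"pics/{n}0.png",viewer.snapshot(n)[:,:,::-1])
    c=viewer.get_calibration(n);print(n,np.round(c["intrinsics"],1).tolist(),c["k1"],np.round(c["cam_to_world"],3).tolist())
print(arm.grip_depth,arm.current_t())
E
```

```text
pics
rig.py
scene [[442.1, 0.0, 316.4], [0.0, 442.1, 240.0], [0.0, 0.0, 1.0]] 0.007162553190558443 [[0.687, -0.288, 0.667, -0.033], [-0.726, -0.285, 0.626, -0.52], [0.009, -0.914, -0.405, 0.493], [0.0, 0.0, 0.0, 1.0]]
top [[542.4, 0.0, 322.2], [0.0, 542.4, 236.1], [0.0, 0.0, 1.0]] -0.020393691233775546 [[0.0, -0.985, 0.171, 0.371], [-1.0, 0.004, 0.028, 0.04], [-0.028, -0.171, -0.985, 1.212], [0.0, 0.0, 0.0, 1.0]]
0.0188 0.1
```

View pics/scene0.png

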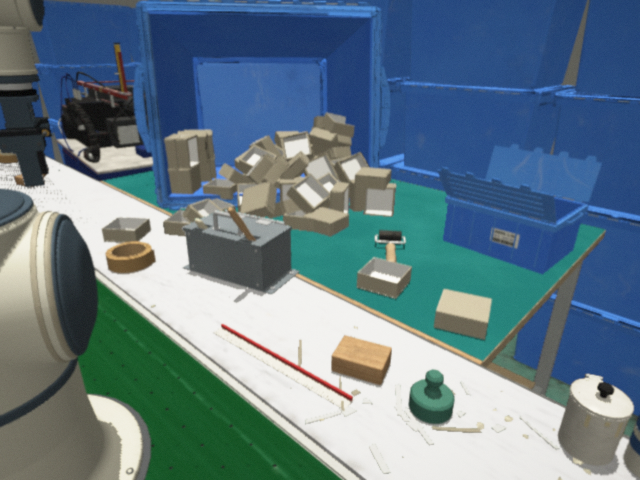

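View pics/top0.png

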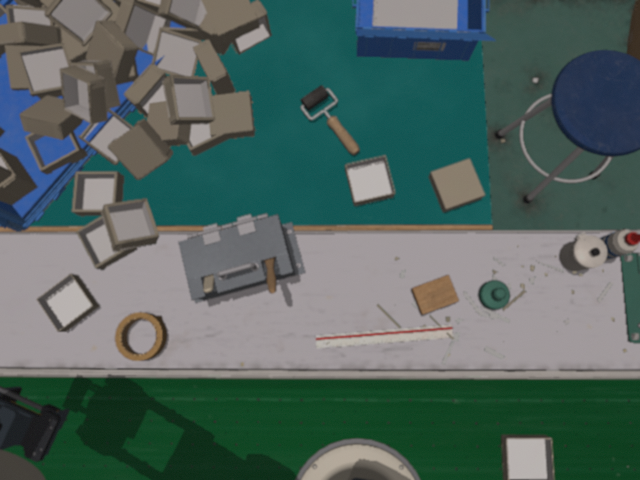

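The scene view shows the keeper at about (240,250), the open box at (385,277) and the inverted box at (463,313). In the top view the keeper is at (240,258), with the brush handle at (270,275). The open box is at (370,180) and the inverted one at (457,184). I'll take a close crop to get pixel positions.

```bash
cat > h.py <<'E'
import numpy as np, cv2
from rig import arm, viewer
def ray(n,px,c=None):
    c=c or viewer.get_calibration(n); K=np.array(c["intrinsics"]);T=np.array(c["cam_to_world"])
    d=(np.array(px,float)-[K[0,2],K[1,2]])/[K[0,0],K[1,1]]
    s=d.copy()
    for _ in range(20): s=d/(1+c["k1"]*(s@s))
    v=T[:3,:3]@[s[0],s[1],1]
    return T[:3,3],v/np.linalg.norm(v)
def proj(n,P,c=None):
    c=c or viewer.get_calibration(n); K=np.array(c["intrinsics"]);T=np.array(c["cam_to_world"])
    p=T[:3,:3].T@(np.array(P)-T[:3,3]); s=p[:2]/p[2]; s=s*(1+c["k1"]*(s@s))
    return s*[K[0,0],K[1,1]]+[K[0,2],K[1,2]]
def onz(n,px,z,c=None):
    o,v=ray(n,px,c); return o+v*(z-o[2])/v[2]
def tri(rays):
    A=sum(np.eye(3)-np.outer(v,v) for o,v in rays); b=sum((np.eye(3)-np.outer(v,v))@o for o,v in rays)
    return np.linalg.solve(A,b)
E
python3 - <<'E'
import cv2,numpy as np
a=cv2.imread('pics/top0.png')[200:310,165:315];b=cv2.imread('pics/scene0.png')[195:305,170:320]
c=np.vstack([cv2.resize(a,None,fx=2.72*1,fy=2.72,interpolation=3),cv2.resize(b,None,fx=2.72,fy=2.72,interpolation=3)])
t=cv2.imread('pics/top0.png')[140:220,335:495]; s=cv2.imread('pics/scene0.png')[240:350,350:500]
d=np.vstack([cv2.resize(t,(392,196+103)),cv2.resize(s,(392,299))])
m=np.hstack([c[:598],d[:598]]);print(m.shape);cv2.imwrite('pics/crop1.png',m)
E
```

```text
(598, 800, 3)
```

View pics/crop1.png

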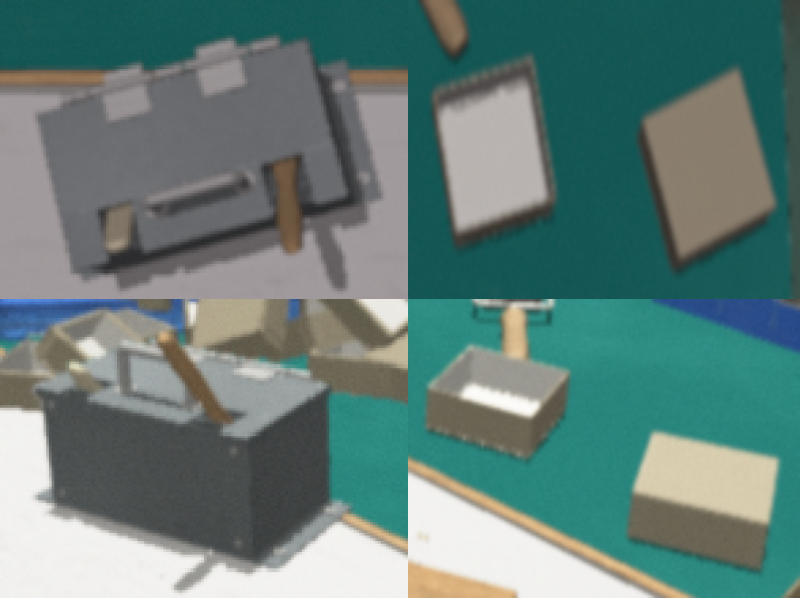

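The crop shows the shut cover's outline in the top view at crop (38,113), (308,40), (352,193) and (75,272), with the bar running (148,210) to (250,178) and the brush handle tip at (291,250). Both box rims are clear in each view, so I'll compute positions from these.

```bash
python3 - <<'E'
from h import *
np.set_printoptions(precision=4,suppress=True)
A=lambda u,v:(165+(u-.5)/2.72,200+(v-.5)/2.72)
B=lambda u,v:(170+u/2.72,195+(v-299)/2.72)
C=lambda u,v:(335+(u-408)*160/392,140+v*80/299)
D=lambda u,v:(350+(u-408)*150/392,240+(v-299)*110/299)
cov=np.array([onz("top",A(*p),.115) for p in [(38,113),(308,40),(352,193),(75,272)]]);print("cover",cov,cov.mean(0))
e=cov-np.roll(cov,-1,0);print(np.linalg.norm(e,axis=1),np.degrees(np.arctan2(e[:,1],e[:,0])))
for n,t,s in [("barL",(148,210),(118,348)),("barR",(252,178),(195,380)),("brush end",(291,250),(162,338)),
 ]: 
  P=tri([ray("top",A(*t)),ray("scene",B(*s))]);print(n,P,proj("top",P)-A(*t),proj("scene",P)-B(*s),"onz",onz("top",A(*t),.151))
o=[[(434,92),(427,385)],[(530,57),(474,345)],[(553,205),(570,370)],[(458,245),(535,405)]]
i=[[(641,120),(632,490)],[(738,68),(652,432)],[(775,205),(778,460)],[(678,268),(768,525)]]
for n,l in (("open",o),("inv",i)):
  P=np.array([tri([ray("top",C(*t)),ray("scene",D(*s))]) for t,s in l]);print(n,P,P.mean(0))
  Q=np.array([onz("top",C(*t),P[:,2].mean()) for t,s in l]);print(Q.mean(0),np.linalg.norm(Q-np.roll(Q,-1,0),axis=1))
E
```

```text
cover [[0.5522 0.3682 0.115 ]
 [0.6077 0.1629 0.115 ]
 [0.4905 0.1282 0.115 ]
 [0.4318 0.3348 0.115 ]] [0.5206 0.2485 0.115 ]
[0.2127 0.1222 0.2148 0.1249] [ 105.1394   16.4921  -74.1347 -164.5019]
barL [0.4762 0.2727 0.1502] [ 0.5636 -0.7952] [-0.8855  0.0266] onz [0.4746 0.2735 0.151 ]
barR [0.4995 0.2004 0.1362] [ 0.002  -0.0026] [-0.0031  0.0002] onz [0.4977 0.1982 0.151 ]
brush end [0.4434 0.1628 0.1953] [ 0.3991 -0.5537] [-0.6604  0.03  ] onz [0.4455 0.169  0.151 ]
open [[ 0.734   0.0355 -0.0004]
 [ 0.7212 -0.0382  0.0733]
 [ 0.6705 -0.0988  0.0783]
 [ 0.6761 -0.0377  0.0219]] [ 0.7004 -0.0348  0.0433]
[ 0.7007 -0.0329  0.0433] [0.0904 0.0934 0.0891 0.0964]
inv [[ 0.7283 -0.1683 -0.0169]
 [ 0.7126 -0.2151  0.0704]
 [ 0.6593 -0.2811  0.0847]
 [ 0.6578 -0.2445  0.0152]] [ 0.6895 -0.2273  0.0384]
[ 0.6912 -0.2272  0.0384] [0.095  0.0896 0.0964 0.0955]
```

```bash
cat >> h.py <<'E'
YAW=np.radians(15.6); H=np.array([.5806,.2635,.113])   # hinge point
def kf(v): # keeper -> world vector
    c,s=np.cos(YAW),np.sin(YAW); return np.array([c*v[0]-s*v[1],s*v[0]+c*v[1],v[2]])
def frame(z,y): 
    z=np.array(z,float);z/=np.linalg.norm(z);y=np.array(y,float);y-=z*(y@z);y/=np.linalg.norm(y)
    return np.column_stack([np.cross(y,z),y,z])
def bar(th): a=np.pi-np.arctan2(38,98)-th; r=np.hypot(98,38)/1000; return H+kf([r*np.cos(a),0,r*np.sin(a)])
def coverpose(th,sg=1,back=0,dep=.014):
    p=np.radians(45+45*min(th/1.75,1)); z=kf([np.cos(p),0,-np.sin(p)]); y=kf([sg*np.sin(p),0,sg*np.cos(p)])
    return bar(th)+z*(dep-back), frame(z,y)
u=kf([-.5736,0,.8192]); n=kf([.8192,0,.5736])
def gripR(al,sg=1): a=np.radians(al); return frame(kf([-np.sin(a),0,-np.cos(a)]),sg*kf([0,1,0]))
E
python3 - <<'E'
from h import *
np.set_printoptions(precision=1,suppress=True)
for sg in (1,-1):
    print([arm.solve_ik(*coverpose(th,sg,b)) for th,b in ((0,.09),(0,0),(.6,0),(1.2,0),(1.8,0),(1.8,.1))])
G=H+kf([-.0627-.06,-.065,.1444-.113]); BX=np.array([.7005,-.033,.17])
for sg in (1,-1):
  for al in (0,15,25):
    R=gripR(al,sg); g=G+R[:,2]*arm.grip_depth
    h=np.array([BX[0],BX[1],0])/np.hypot(*BX[:2]); up=np.array([0,0,1.])
    a=np.radians(35+al); z=h*np.cos(a)-up*np.sin(a); R2=frame(z,sg*np.cross(up,h))
    g2=BX-h*.147+z*arm.grip_depth
    print(sg,al,[arm.solve_ik(*p) for p in ((g,R),(g+.11*u,R),(g2,R2))])
v=np.array([.43,.2,.38]);print([arm.solve_ik(v,frame([0,0,-1],s*kf([1,0,0]))) for s in (1,-1)])
print([arm.solve_ik(v,frame([0,0,-1],s*kf([0,1,0]))) for s in (1,-1)])
c=np.array(viewer.get_calibration("wrist")["cam_to_world"]);R=arm.current_tool_rot();print(R.T@(c[:3,3]-arm.current_ee_pos())*1000,R.T@c[:3,:3])
E
```

```text
[array([ 24.8,  12.3, 134.1, 210.8,  12.8, 156.4]), array([ 22.9,  26.5, 131.2, 193.3,  23. , 172.9]), array([ 21. ,  17.8, 110.5,  -6.9,  22.4,  11.1]), array([19.6, 23.9, 88.5, -1.2, 53.5,  4.6]), array([18.8, 35.6, 67.8, -0. , 76.6,  3.2]), array([18.8, 31.5, 59.8, -0. , 88.7,  3.2])]
[array([ 24.8,  12.3, 134.1, 210.8,  12.8, -23.6]), array([ 22.9,  26.5, 131.2, 193.3,  23. ,  -7.1]), array([  21. ,   17.8,  110.5,   -6.9,   22.4, -168.9]), array([  19.6,   23.9,   88.5,   -1.2,   53.5, -175.4]), None, None]
1 0 [array([ 12.6,  25.5,  99.4,  -0. ,  55.1, -93. ]), array([ 12.1,  13.7, 101. ,  -0. ,  65.3, -93.5]), array([-15. ,  32.3, 137. , 165.7,  44.6,  93.2])]
1 15 [array([ 13. ,  32.2,  87.9,  -0.7,  74.9, -92.3]), array([ 12.7,  21.4,  91. ,  -0.8,  82.6, -92.7]), array([-12.8,  21.7, 124.8, 132.7,   8.8, 129.2])]
1 25 [array([ 13.2,  37.3,  80.6,  -1. ,  87.1, -92.1]), array([ 13. ,  26.9,  84.9,  -1.1,  93.2, -92.5]), array([ -11.5,   19.8,  116.4,   17.6,   14.7, -114.7])]
-1 0 [array([12.6, 25.5, 99.4, -0. , 55.1, 87. ]), array([ 12.1,  13.7, 101. ,  -0. ,  65.3,  86.5]), array([-15. ,  32.3, 137. , 165.7,  44.6, -86.8])]
-1 15 [array([13. , 32.2, 87.9, -0.7, 74.9, 87.7]), array([12.7, 21.4, 91. , -0.8, 82.6, 87.3]), array([-12.8,  21.7, 124.8, 132.7,   8.8, -50.8])]
-1 25 [array([13.2, 37.3, 80.6, -1. , 87.1, 87.9]), array([13. , 26.9, 84.9, -1.1, 93.2, 87.5]), array([-11.5,  19.8, 116.4,  17.6,  14.7,  65.3])]
[array([17.7,  8.2, 81.3, -0. , 90.5,  2.1]), None]
[array([ 17.7,   8.2,  81.3,  -0. ,  90.5, -87.9]), array([17.7,  8.2, 81.3, -0. , 90.5, 92.1])]
[  71.6   -0.7 -171.1] [[-0.  -1.  -0.3]
 [ 1.  -0.  -0. ]
 [-0.  -0.3  1. ]]
```

```bash
cat >> h.py <<'E'
def finalpose(al,head,z=.17,B=(.7005,-.033),sg=1):
    h=np.array([np.cos(head),np.sin(head),0]);up=np.array([0,0,1.]);a=np.radians(35+al);zz=h*np.cos(a)-up*np.sin(a)
    return np.array([*B,z])-h*.147+zz*arm.grip_depth, frame(zz,sg*np.cross(up,h))
E
python3 - <<'E'
from h import *
np.set_printoptions(precision=1,suppress=True)
for p in (60,65,70,75):
  pr=np.radians(p)
  for sc in (0,.3,.6,1.0):
    q=np.radians(p+(90-p)*sc/1.0);z=kf([np.cos(q),0,-np.sin(q)]);y=kf([np.sin(q),0,np.cos(q)]);R=frame(z,y)
    print(p,sc,arm.solve_ik(bar(sc)+z*.016,R),arm.solve_ik(bar(sc)-z*.08,R) if sc==0 else '')
for al in (20,25,30,35):
  for hd in (-20,-10,-3): print(al,hd,arm.solve_ik(*finalpose(al,np.radians(hd))))
E
```

```text
60 0 [ 21.5  21.2 118.9 -16.5  10.5  21.4] [ 22.4   8.1 118.   -8.3  24.3  13.4]
60 0.3 [ 20.7  19.5 107.7  -3.4  31.9   7.6] 
60 0.6 [19.9 21.7 95.9 -1.2 50.5  5. ] 
60 1.0 [19.2 28.4 79.3 -0.  72.3  3.6] 
65 0 [ 21.1  21.  114.8  -7.   19.5  11.6] [ 21.8   9.  112.8  -4.7  33.4   9.5]
65 0.3 [ 20.4  20.2 104.8  -2.4  37.5   6.5] 
65 0.6 [19.8 22.3 94.2 -0.9 53.5  4.7] 
65 1.0 [19.2 28.4 79.3 -0.  72.3  3.6] 
70 0 [ 20.8  21.4 110.7  -3.8  28.1   8.2] [ 21.2  10.5 107.7  -2.9  41.9   7.4]
70 0.3 [ 20.2  21.1 102.   -1.6  43.    5.7] 
70 0.6 [19.7 23.1 92.6 -0.7 56.4  4.5] 
70 1.0 [19.2 28.4 79.3 -0.  72.3  3.6] 
75 0 [ 20.5  22.2 106.6  -2.1  36.3   6.4] [ 20.7  12.5 102.7  -1.7  49.9   6.1]
75 0.3 [20.1 22.1 99.1 -1.1 48.3  5.1] 
75 0.6 [19.6 23.8 90.9 -0.5 59.3  4.3] 
75 1.0 [19.2 28.4 79.3 -0.  72.3  3.6] 
20 -20 [  3.5  21.9 116.9 -57.9  15.6 -13.5]
20 -10 None
20 -3 None
25 -20 [  2.1  21.3 113.2 -32.7  20.3 -39.6]
25 -10 [ -5.6  20.  115.9  -8.9  14.3 -77.5]
25 -3 [ -11.3   19.8  116.4   16.6   14.6 -113.3]
30 -20 [  0.8  21.3 109.5 -19.3  27.  -53.7]
30 -10 [ -5.9  20.1 111.8  -4.4  23.2 -82.2]
30 -3 [ -10.8   19.9  112.3    8.3   23.3 -104.7]
35 -20 [ -0.4  21.7 105.7 -11.8  34.2 -61.7]
35 -10 [ -6.1  20.7 107.6  -2.5  31.7 -84.2]
35 -3 [ -10.3   20.5  108.1    4.7   31.7 -100.9]
```

```bash
python3 - <<'E'
from h import *
np.set_printoptions(precision=4,suppress=True)
p=arm.current_ee_pos();arm.move_l(np.array(p)+[0,0,.14],feed=.25)
arm.move_to(np.array([.42,.22,.36]),frame([0,0,-1],kf([1,0,0])))
arm.grip(.022)
c=viewer.get_calibration("wrist");im=viewer.snapshot("wrist")
cv2.imwrite("pics/w1.png",im[:,:,::-1]);np.save("w1.npy",{k:np.array(v) for k,v in c.items()})
print(arm.current_t(),arm.current_force())
for q in (bar(0),bar(0)+kf([0,.029,0]),bar(0)-kf([0,.029,0]),H+kf([-.127,.106,.002]),H+kf([-.127,-.106,.002]),H+kf([-.06-.0627,-.065,.0314])):print(proj("wrist",q,c))
E
```

```text
3.4833 [0.368  0.5343 0.6791]
[380.6273 220.4088]
[381.8548 193.5135]
[379.4434 246.3023]
[353.0498 119.8663]
[348.7564 298.2033]
[355.5297 275.1726]
```

View pics/w1.png

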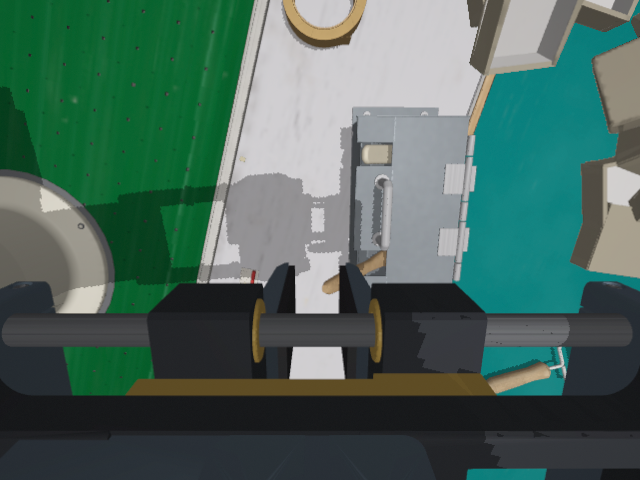

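The wrist view shows the cover's bar at about column 387, rows 182–243, the hinge edge near columns 470–458, and the brush handle from (325,287) to (385,255). My prediction for the bar was about 6–8 px off, so I'll zoom in.

```bash
python3 - <<'E'
import cv2
a=cv2.imread('pics/w1.png')[100:300,320:480];cv2.imwrite('pics/c2.png',cv2.resize(a,None,fx=3,fy=3,interpolation=2))
E
```

```text
(no output)
```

View pics/c2.png

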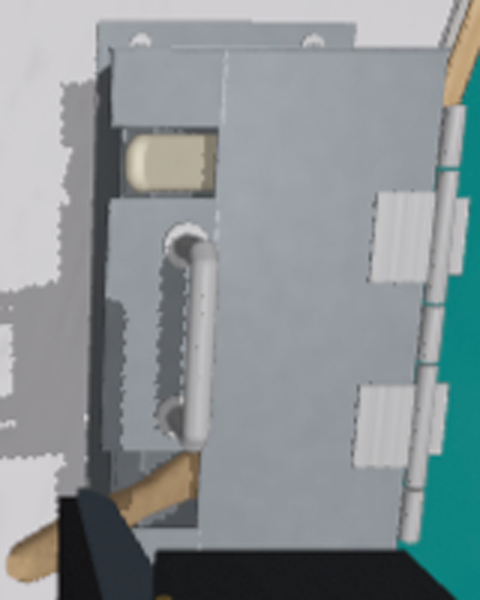

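The crop shows the bar from (203,247) to (193,442), the hinge barrel from (455,105) to (410,543), the cover's far edge corners at (112,48) and (447,48), and the brush end near (12,560).

```bash
python3 - <<'E'
from h import *
np.set_printoptions(precision=4,suppress=True)
c=np.load("w1.npy",allow_pickle=True).item()
F=lambda u,v:(320+(u-1)/3,100+(v-1)/3)
A=lambda u,v:(165+(u-.5)/2.72,200+(v-.5)/2.72)
kx,ky=kf([1,0,0]),kf([0,1,0])
def show(n,P): d=P-H; print(n,P,"hinge-rel keeper:",np.array([d@kx,d@ky,d[2]])*1000)
for n,p,z in [("barT",(203,247),.151),("barB",(193,442),.151),("hingeT",(455,105),.113),("hingeB",(410,543),.113),("covFL",(112,48),.115),("covRL",(447,48),.115),("covF",(105,448),.115),("boltL",(141,41),.002),("boltR",(313,41),.002)]:
    show(n,onz("wrist",F(*p),z,c))
P=tri([ray("wrist",F(198,345),c),ray("top",A(200,194))]);show("bar tri",P);print(proj("top",P)-A(200,194),proj("wrist",P,c)-F(198,345))
P=tri([ray("wrist",F(22,560),c),ray("top",A(291,246))]);show("tip tri",P);print(proj("top",P)-A(291,246),proj("wrist",P,c)-F(22,560))
print(arm.current_ee_pos(),c["cam_to_world"])
E
```

```text
barT [0.4802 0.2781 0.151 ] hinge-rel keeper: [-92.7821  41.0812  38.    ]
barB [0.4991 0.2098 0.151 ] hinge-rel keeper: [-92.9364 -29.7977  38.    ]
hingeT [0.5623 0.3523 0.113 ] hinge-rel keeper: [ 6.2992 90.4569 -0.    ]
hingeB [0.6094 0.1849 0.113 ] hinge-rel keeper: [  6.6023 -83.4163  -0.    ]
covFL [0.4327 0.3368 0.115 ] hinge-rel keeper: [-122.7578  110.3848    2.    ]
covRL [0.5512 0.3699 0.115 ] hinge-rel keeper: [  0.352  110.4124   2.    ]
covF [0.4751 0.1905 0.115 ] hinge-rel keeper: [-121.2901  -41.961     2.    ]
boltL [0.4536 0.3566 0.002 ] hinge-rel keeper: [ -97.3092  123.824  -111.    ]
boltR [0.5309 0.3782 0.002 ] hinge-rel keeper: [ -17.0771  123.8336 -111.    ]
bar tri [0.4913 0.241  0.1302] hinge-rel keeper: [-92.0172   2.3794  17.2384]
[-0.6109 -1.4566] [-2.8412  0.2627]
tip tri [0.4455 0.1639 0.1931] hinge-rel keeper: [-156.9417  -59.5834   80.1479]
[-0.0103 -0.087 ] [-0.1604 -0.0276]
[0.42 0.22 0.36] [[ 0.9633  0.26    0.0676  0.4003]
 [ 0.2686 -0.9318 -0.2441  0.2882]
 [-0.0005  0.2533 -0.9674  0.5311]
 [ 0.      0.      0.      1.    ]]
```

```bash
cat >> h.py <<'E'
H=H+kf([.0055,.0042,0])
def cp(th,back=0,dep=.016):
    q=np.radians(70+20*min(th/1.0,1));z=kf([np.cos(q),0,-np.sin(q)]);y=kf([np.sin(q),0,np.cos(q)])
    return bar(th)+z*(dep-back), frame(z,y)
E
python3 - <<'E'
from h import *
np.set_printoptions(precision=3,suppress=True)
f0=np.array(arm.current_force())
arm.move_to(*cp(0,.10)); print(arm.current_t(),np.array(arm.current_force()))
c=viewer.get_calibration("wrist");cv2.imwrite("pics/w2.png",viewer.snapshot("wrist")[:,:,::-1]);print(proj("wrist",bar(0),c))
p,R=cp(0); arm.move_l(p,R,feed=.08); print(np.array(arm.current_force())-f0)
w=arm.grip(.010); print(arm.current_width(),arm.current_grasp_force(),np.array(arm.current_force())-f0,np.array(arm.current_torque()),arm.current_t())
E
```

```text
4.2833 [ 1.115 -0.92  -0.41 ]
[316.437 250.011]
[ 0.309 -0.447 -1.337]
0.009958093177986366 2.518738880753517 [2.886 0.223 1.734] [ 0.057 -0.632 -0.085] 6.1417
```

```bash
python3 - <<'E'
from h import *
np.set_printoptions(precision=2,suppress=True)
arm.grip(.014)
for th in (.2,.45,.7,.95,1.2,1.45,1.7):
    p,R=cp(th); arm.move_l(p,R,feed=.07); f=np.array(arm.current_force()); print(th,f,arm.current_grasp_force(),round(arm.current_t(),2))
    if np.linalg.norm(f)>30: break
cv2.imwrite("pics/s2.png",viewer.snapshot("scene")[150:330,100:400,::-1]);
E
python3 - <<'E'
import cv2
cv2.imwrite('pics/s2.png',cv2.resize(cv2.imread('pics/s2.png'),None,fx=2,fy=2))
E
```

```text
0.2 [-12.37  -3.88   4.73] 5.47812893986702 6.88
0.45 [-1.08 -0.87 -1.14] 0.3565017320215702 7.38
0.7 [-0.53 -1.02 -0.67] 0.2970734518021345 7.89
0.95 [-0.27  0.34  0.38] 0.21920867264270782 8.4
1.2 [-0.33 -0.2   0.18] 0.12593974359333515 8.92
1.45 [-0.3   0.34  0.02] 0.0 9.44
1.7 [-0.22  0.57  0.16] 0.14959112741053104 9.97
```

View pics/s2.png

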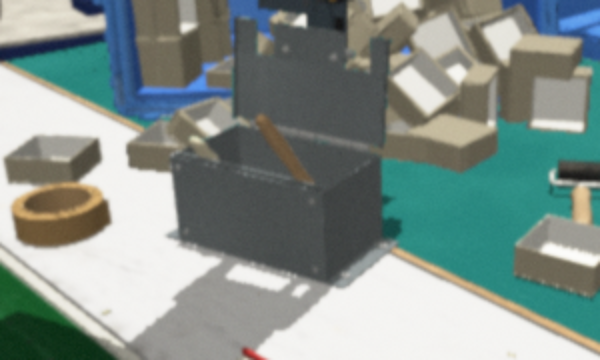

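The cover stands back past upright, with the brush and folder still in their pockets. Next I'll release it and approach the brush.

```bash
cat >> h.py <<'E'
G=H+kf([-.1237,-.0645,.0314]); AL=30
E
python3 - <<'E'
from h import *
np.set_printoptions(precision=2,suppress=True)
p,R=cp(1.78); arm.move_l(p,R,feed=.05); arm.grip(.026); print(arm.current_force())
arm.move_l(p+[0,0,.14],R,feed=.2)
R=gripR(AL); g=G+R[:,2]*arm.grip_depth
print(arm.solve_ik(g+[0,0,.11],R),arm.current_joint_positions())
arm.move_to(g+[0,0,.11],R); arm.grip(.05)
c=viewer.get_calibration("wrist");cv2.imwrite("pics/w3.png",viewer.snapshot("wrist")[:,:,::-1]);np.save("w3.npy",{k:np.array(v) for k,v in c.items()})
for s in (-.02,0,.03,.066): print(s,proj("wrist",G+s*u,c))
im=viewer.snapshot("scene")[150:330,100:400,::-1];cv2.imwrite("pics/s3.png",cv2.resize(im,None,fx=2,fy=2))
a=cv2.imread("pics/w3.png");b=cv2.resize(im,(400,240));m=np.zeros((540,640,3),np.uint8);m[:300]=a[:300];m[300:,:400]=b;cv2.imwrite("pics/m3.png",m)
print(arm.current_t())
E
```

```text
[-0.01 -0.14  0.31]
[ 13.72  33.94  70.19  -0.98 105.85 -91.89] [19.08 30.94 55.28 -0.   93.9   3.48]
-0.02 [316.98 339.74]
0 [317.   323.98]
0.03 [317.03 297.35]
0.066 [317.07 259.5 ]
13.7833
```

View pics/m3.png

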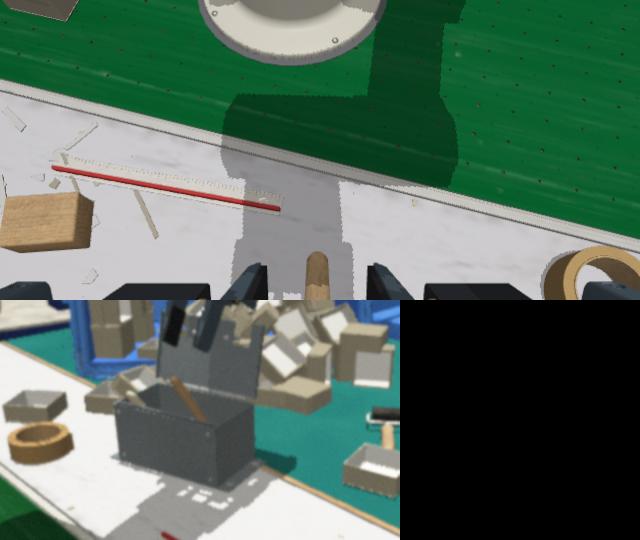

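The wrist view shows the handle end at (317,252), centred between the fingers as predicted (317,259). The cover rests back, so I'll descend, grip and draw.

```bash
python3 - <<'E'
from h import *
np.set_printoptions(precision=3,suppress=True)
R=gripR(AL); g=G+R[:,2]*arm.grip_depth
f0=np.array(arm.current_force()); arm.move_l(g,R,feed=.1); print(np.array(arm.current_force())-f0)
arm.grip(.012); print(arm.current_width(),arm.current_grasp_force(),np.array(arm.current_force())-f0)
for s in (.02,.06,.12):
    arm.move_l(g+s*u,R,feed=.07); f=np.array(arm.current_force())-f0; print(s,f,arm.current_width(),arm.current_grasp_force())
    if np.linalg.norm(f)>25: break
print(arm.current_t())
E
```

```text
[0.559 0.344 0.102]
0.023254461296091943 29.937261960403703 [-0.324 -0.258  0.987]
0.02 [-0.287  0.246 -1.15 ] 0.02280557675320687 29.906277269037673
0.06 [-0.542  0.181 -1.352] 0.022928249297695078 29.90706061191304
0.12 [-0.     0.248 -0.665] 0.022795595848450576 29.90505532714451
17.7333
```

```bash
python3 - <<'E'
from h import *
np.set_printoptions(precision=3,suppress=True)
R=gripR(AL); g=G+R[:,2]*arm.grip_depth
arm.move_l(g+.12*u+[-.02,0,.09],R,feed=.15)
p,R2=finalpose(AL,np.radians(-8),z=.17)
print(arm.solve_ik(p,R2),arm.current_joint_positions())
arm.move_to(p,R2); arm.sleep(.3)
print(arm.current_width(),arm.current_force(),arm.current_t())
t=viewer.snapshot("top")[:,:,::-1];s=viewer.snapshot("scene")[:,:,::-1]
cv2.imwrite("pics/t4.png",t);cv2.imwrite("pics/s4.png",s)
a=cv2.resize(t[140:310,280:480],(400,340),interpolation=2);b=cv2.resize(s[180:350,300:500],(400,340),interpolation=2)
k=cv2.resize(t[140:340,150:350],(250,250));k2=cv2.resize(s[150:350,150:350],(250,250))
m=np.zeros((600,800,3),np.uint8);m[:340,:400]=a;m[:340,400:]=b;m[340:590,:250]=k;m[340:590,400:650]=k2;cv2.imwrite("pics/m4.png",m)
B=np.array([.7005,-.033,.17]);print(proj("top",B),proj("scene",B))
E
```

```text
[ -7.273  20.004 111.99   -0.786  23.009 -88.617] [ 13.959  22.933  77.455  -0.873 109.651 -91.715]
0.023683421988767 [-0.412 -0.926  0.386] 20.2083
[373.731 162.654] [386.909 213.629]
```

View pics/m4.png

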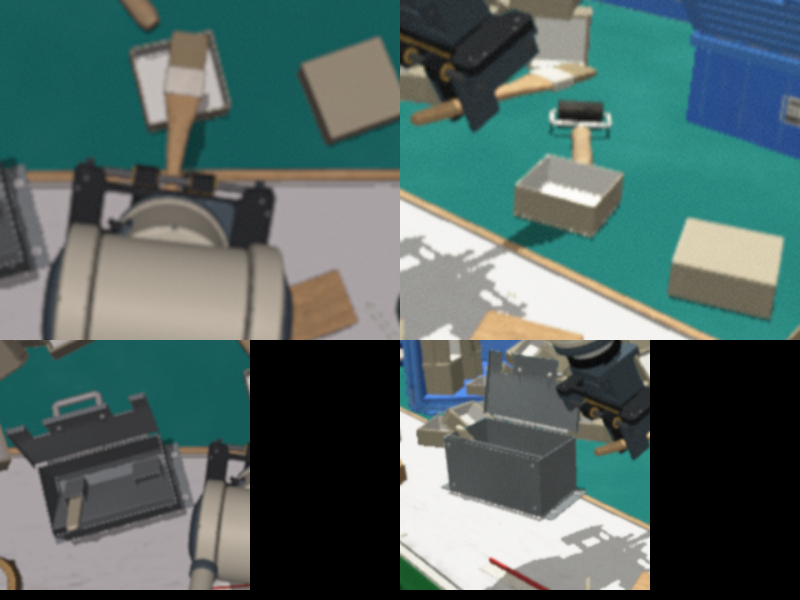

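The brush is held over the open box with its tuft at about top px (374,164), against a predicted (373.7,162.7). The cover is back, the folder is in its pocket and both boxes are unmoved. I'll check levelness with a zoom.

```bash
python3 - <<'E'
from h import *
np.set_printoptions(precision=1,suppress=True)
hd=np.radians(-8);h=np.array([np.cos(hd),np.sin(hd),0]);B=np.array([.7005,-.033,.17])
s=cv2.imread("pics/s4.png")[200:250,295:405];t=cv2.imread("pics/t4.png")[148:232,355:395]
c=viewer.get_calibration("wrist");w=viewer.snapshot("wrist")[:,:,::-1]
m=np.zeros((590,780,3),np.uint8);m[:350,:770]=cv2.resize(s,None,fx=7,fy=7,interpolation=2)
m[352:352+200,:420]=cv2.resize(cv2.rotate(t,cv2.ROTATE_90_CLOCKWISE),(420,200));m[352:590,440:757]=cv2.resize(w,(317,238));cv2.imwrite("pics/m5.png",m)
for d in (.015,.0,-.035,-.048,-.078,-.147,-.213):
    P=B+h*d; q=proj("scene",P); print(d,"scene",q,(q-[295,200])*7,"top",proj("top",P),"wrist",proj("wrist",P,c))
E
```

```text
0.015 scene [391.8 212.1] [677.7  84.9] top [374.7 155.5] wrist [317.3 450.5]
0.0 scene [386.9 213.6] [643.4  95.4] top [373.7 162.7] wrist [317.3 442.2]
-0.035 scene [375.1 217.2] [560.7 120.7] top [371.6 179.5] wrist [317.4 420.4]
-0.048 scene [370.6 218.6] [529.  130.5] top [370.7 185.8] wrist [317.4 411.2]
-0.078 scene [359.8 221.9] [453.9 153.5] top [368.8 200.4] wrist [317.5 387.1]
-0.147 scene [333.5 230. ] [269.6 210. ] top [364.4 234.6] wrist [317.6 310.7]
-0.213 scene [305.9 238.5] [ 76.3 269.2] top [360.1 268. ] wrist [318.  186.4]
```

View pics/m5.png

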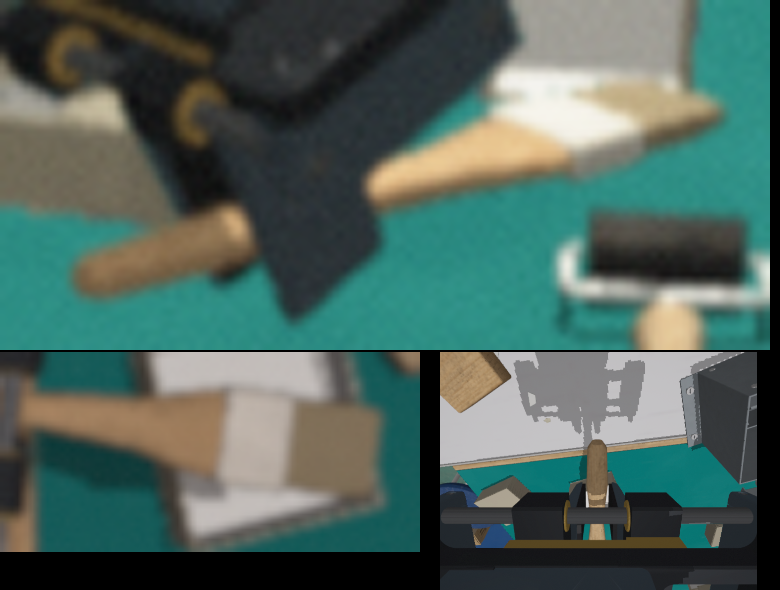

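Both ends of the brush are within about 2 px of the level-brush prediction: handle end (78,275) against (76,269), bristle end row 155.6 against 155.5 in the top view. It is level, centred and still, so I'll hand it in.

```bash
python3 - <<'E'
from rig import arm, viewer
arm.sleep(.5);print(arm.current_dq(),arm.current_width(),arm.current_t());print(arm.sign_off())
E
```

```text
[-0.07096418  0.07115538 -0.06214394  0.00646217  0.07797801 -0.05743618] 0.023042836067884452 20.8583
the job is handed in; nothing more can be done
None
```

I handed the job in at 20.9 s: the cover is back past upright, and the brush is held level and still with its bristles over the middle of the open box, about 13 cm above its rim; in the last views the folder and both boxes were where they started.

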